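# Tip the test tile into the tray's corner and lay it on the bat

## Task

Take the tipping tray by its wooden handle and lift that end until the rectangular test tile has slid all the way down to the notched end, then lower the tray back flat. Pick the tile out of that corner with a finger through the notch and gently lay it flat in the middle of the square plaster bat.

Things in the scene. Friction and masses are not known exactly. Their poses are not given: they have to be found in the camera images.
- stand: Fixed wooden board under the hinged steel tray. Origin on the table below the hinge, at the tray's notched end; +x runs along the tray to its handle end, z up. Hinge line along y at x 0, z 12. Handle: upright wooden plate, x 229 to 287, 14 thick in y about y 0, z 16 to 58 mm; grip it across y near x 265, z 45: it may turn between the fingers. Nothing stands beyond the notched end (x < 0).
- tray (a joint): Tray tip angle, rad: 0 flat, stop 0.85; lifting the handle end (3 N) raises it; falls back if let go. Tiles slide fast at 0.6. Flat: x 0 to 230, y -60 to 60, floor at z 16, walls 5 thick, 14 mm high. A middle wall makes two lanes 53 wide, centred y +29 and -29. In each, the low end wall (x 0 to 5) has a 36 mm wide finger notch, down to the floor, mid-lane. The other end wall has none.
- tile: Loose rectangular terracotta tile, 56 (x, along the lane) x 48 x 7 mm, 30 to 54 g; origin at its underside's centre. Starts at the handle end of either lane, no finger room behind it; the other lane holds a round tile, 48 across. Once slid down, with the tray flat, its origin is 33 mm from the hinge: grip it along its x, one finger through the notch, one on the lane floor.
- bat: Fixed square white plaster bat (slab), 140 x 140 mm, 18 mm thick, lying on the table. Origin: centre of its underside; its top is at z = 18 mm. Another bat nearby is round and not meant.
Things that resemble listed ones, but are neither listed nor needed, are in the scene too. Leave any green look-alike of the bat alone.

How it is judged:
By the outcome, as a careful person would: the job done as asked, in the order asked, and still so for the second after the job is handed in, with the robot touching nothing.
It also fails if it takes over 58 s, if anything falls off the work surface, if the arm or the gripper's body presses on something with over 40 N, if the wrist force passes 120 N, or if a joint passes its speed limit or range.

## Robot

A 6-joint arm with a two-finger parallel gripper is mounted at the origin on the work surface. World frame = base frame: x ahead of the robot, y to its left, z up, the work surface at z = 0. Lengths are in mm, angles in rad, forces in N, time in s.
With the tool pointing down it reaches from about 250 to 775 mm from the base axis. Payload 8.9 kg.
Tool frame: the origin (TCP) lies midway between the tips of the shut fingers; the grasp point (between the pads) lies 19 mm behind it (robot.grasp_offset is the distance from the TCP to the grasp point, in mm); z points along the fingers, y is the line along which they close (so a half turn about z gives the same grasp; the last joint's range is limited). The gripper opens to 85 mm and grips with 20 to 120 N. Pads are 22 mm wide; open, the fingers measure 114 mm over their backs; the gripper's body (76 mm by 85 mm) begins 54 mm behind the grasp point. The pads swing forward as they close: fully open they stand 13 mm farther back than shut.
Start: joints at [-1.275, 0.291, -0.153, 1.127, 0, 1.431], TCP at [221.147, -476.149, 231.305] pointing down, gripper open.
Joint ranges: [-2.52, 2.52], [-0.91, 1.74], [-1.3, 1.37], [-1.96, 2.02], [-1.52, 1.47], [-3.14, 3.14]. Speed limits (rad/s): [2.22, 2.22, 2.79, 3.14, 3.14, 3.14].

## Interface

Orientations are given as a rotation vector (axis times angle).
In Python, from workcell import robot gives the robot as it stands.
- The arm moves only by the tool play_rows, never from a script. Its argument "motion" is a list of rows, each a list of 6 numbers: the shift along the tool's x, y, z in cm, then the turn, a rotation vector about the tool's x, y, z in degrees. In form: [[dx, dy, dz, ax, ay, az], ...]. A call has 1 to 8 rows; each row is the pose to reach, as a shift and turn from the pose commanded when the call began, along the tool's axes at that moment; what a row does not reach only later rows make up. A row lasts 1/10 s, in which the tool goes at most 50 mm and 8.59 degrees, less where a joint would pass 70% of its speed; a pose out of reach is approached as far as the arm can. A call with a gripper value outside its range is refused whole. "fingers" is the closure, from 0 (fully open) to 1 (shut), set as the call begins (left out, the last holds). The fingers move at their own pace and stop on an object; "squeeze" is the grip in N (left out, the last holds). Time passes only in rows, so rows that repeat a pose let the fingers close. It gives the time, the measured TCP pose, the force, the opening and the grip force at its end, in the units of the state.
- robot.get_obs(): the state, without advancing time (a new reading comes with each control period).
- robot.camera(name): name is "scene" or "side" or "wrist"; returns a dict with "img" (420x560x3 uint8, red, green, blue), "range_z" (420x560 float32, mm along the optical axis (not along the pixel's ray), 0 where there is no reading), "fx", "fy", "cx", "cy" (pixels), "R" (3x3) and "t" (3): a world point X has camera coordinates R X + t; the wrist camera has in their place "T_tool_cam" (4x4, takes a point from camera to tool coordinates, whose origin is the TCP and whose axes are the flange's). Camera axes: x right, y down, z forward; pixel columns grow to the right and rows downward; lengths in mm; the calibration is good to about 2 mm. The wrist camera is an equidistant fisheye: a pixel r from the principal point sees the ray r / f radians off the axis. A picture is of the moment at which its call begins: read the wrist's pose just before it.
- robot.sign_off(): hands the job in; it is judged then, once.
The state is a dict: "t": time; "q": joint angles; "qvel": joint speeds; "effort": joint torques, N m; "eef_pos": TCP position; "tool_rot": TCP orientation; "ft_force": force on the tool from outside, world axes, zero at the start; "wrist_torque": the same for the moment, N m; "gripper_width": finger opening in mm; "grasp_force": force on a finger pad.
Only numpy, scipy, OpenCV 4.12 (cv2) and the standard library are available. Lean on these libraries where they do the work, as an engineer would, in place of code of your own. Each camera call takes 0.05 s, during which the arm holds its last target. There are 200 camera calls.

## Working session

There is one attempt and no reset: what is moved stays moved. The work goes in short steps, Python scripts to look and compute and a tool call to move; the robot and the scene stay as the last step left them, time stands still between calls to the robot, and variables do not carry over. Pictures are saved under pics/ and viewed, at most 10 in all, crops included, and the job is handed in when it is done.

Besides the shell and the picture viewer there is one more tool, called after ">>>" as name(argument=value, ...) on one line, values as JSON. play_rows: Moves the arm, as the interface text tells. Its arguments: {"type":"object","properties":{"motion":{"type":"array","items":{"type":"array","items":{"type":"number"}}},"fingers":{"type":"number"},"squeeze":{"type":"number"}},"required":["motion"]}

```bash
mkdir -p pics; cat > h.py <<'E'
import numpy as np, cv2
from workcell import robot
from scipy.spatial.transform import Rotation as Ro
def cloud(c):
    z=c["range_z"]; v,u=np.mgrid[:z.shape[0],:z.shape[1]]
    P=np.stack([(u-c["cx"])/c["fx"]*z,(v-c["cy"])/c["fy"]*z,z],-1)
    W=(P-c["t"])@c["R"]; W[z==0]=np.nan
    return W
def ray(c,u,v,h):
    d=c["R"].T@np.array([(u-c["cx"])/c["fx"],(v-c["cy"])/c["fy"],1]); o=-c["R"].T@c["t"]
    return o+d*(h-o[2])/d[2]
E
python3 - <<'E'
from h import *
ims=[]
for n in("scene","side"):
    c=robot.camera(n); np.savez(f"{n}0.npz",**c); cv2.imwrite(f"pics/{n}0.png",c["img"][...,::-1])
    print(n,c["fx"],-c["R"].T@c["t"],(c["range_z"]>0).mean())
o=robot.get_obs();print(o["t"],o["eef_pos"],o["tool_rot"])
E
```

```text
scene 396.18760280240343 [946.44190184 -14.66184739 600.69782333] 0.996296768707483
side 468.8299868898803 [428.24092075 821.31365331 827.68919582] 0.9963010204081633
0.1 [ 221.02790832 -475.7655001   230.79015739] [-3.06650465e+00 -6.77350938e-01  1.34196559e-04]
```

View pics/scene0.png

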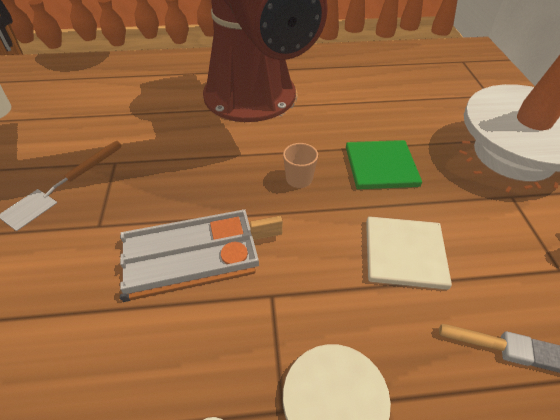

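View pics/side0.png

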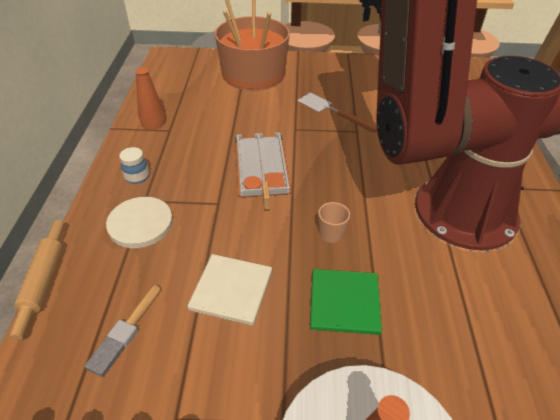

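Scene view: the tray spans pixels (122,232)–(257,292), with its handle at (268,227). The rectangular tile is at (227,229), in the lane nearer the robot, and the round tile is at (234,253). The candidate bats are cream square (407,252), cream round (336,395) and green square (383,163). Only the cream square fits "square white plaster"; in the side view it is at (231,289).

```bash
cat > m.py <<'E'
from h import *
def rect(P):
    (c,s,a)=cv2.minAreaRect(P[:,:2].astype(np.float32)); return np.round(c,1),np.round(s,1),round(a,2)
for n in("scene","side"):
    c=dict(np.load(f"{n}0.npz")); W=cloud(c); im=c["img"]; hsv=cv2.cvtColor(im,cv2.COLOR_RGB2HSV)
    def box(u0,u1,v0,v1):
        m=np.zeros(im.shape[:2],bool); m[v0:v1,u0:u1]=1; return m
    b={"scene":[(355,460,205,300),(105,300,200,310)],"side":[(180,285,245,330),(225,300,125,215)]}[n]
    H,S,V=[hsv[...,i].astype(int) for i in range(3)]
    m=box(*b[0])&(S<90)&(V>150)&(abs(W[...,2]-18)<6)
    print(n,"bat",rect(W[m]),np.median(W[m][:,2]),m.sum())
    t=box(*b[1]); 
    wall=t&(W[...,2]>24)&(W[...,2]<36)&(S<90); print("walls",rect(W[wall]),np.median(W[wall][:,2]),wall.sum())
    fl=t&(S<80)&(W[...,2]>8); print("metal",rect(W[fl]),fl.sum())
    hd=t&(W[...,2]>48)&(W[...,2]<66); print("handle",rect(W[hd]),np.median(W[hd],0).round(1),hd.sum())
    ti=(t&(S>200)&(V>150)&(H<9)&(W[...,2]>16)&(W[...,2]<34)).astype(np.uint8)
    k,l,st,ce=cv2.connectedComponentsWithStats(ti)
    for i in range(1,k):
        if st[i,4]>60: print("tile",ce[i].round(),rect(W[l==i]),np.median(W[l==i],0).round(1),st[i,4])
a=cv2.resize(cv2.imread("pics/scene0.png")[200:310,105:305],None,fx=3,fy=3,interpolation=2)
b=cv2.resize(cv2.imread("pics/scene0.png")[200:310,355:460],None,fx=1.8,fy=3,interpolation=2)
cv2.imwrite("pics/crop.png",np.hstack([a,b]))
E
python3 m.py
```

```text
scene bat (array([551.5, 258. ]), array([138.5, 138.8]), 77.88) 18.014716540547962 4781
walls (array([ 516.7, -133.6]), array([123.5, 230.1]), 8.78) 29.43198680112432 1897
metal (array([ 518.3, -135.8]), array([134.7, 234.8]), 8.89) 6893
handle (array([495.9,   7.8]), array([16. , 57.6]), 8.75) [498.5   7.8  57. ] 285
side bat (array([549.9, 261.7]), array([141.3, 140.3]), 77.58) 16.80389669735695 3799
walls (array([ 516.4, -131.7]), array([120.9, 235. ]), 8.69) 28.607466618500197 436
metal (array([ 518.4, -130.8]), array([130.9, 234.8]), 7.96) 2132
handle (array([495.1,   9.7]), array([13.8, 61. ]), 8.71) [494.6  14.1  55.8] 111
```

View pics/crop.png

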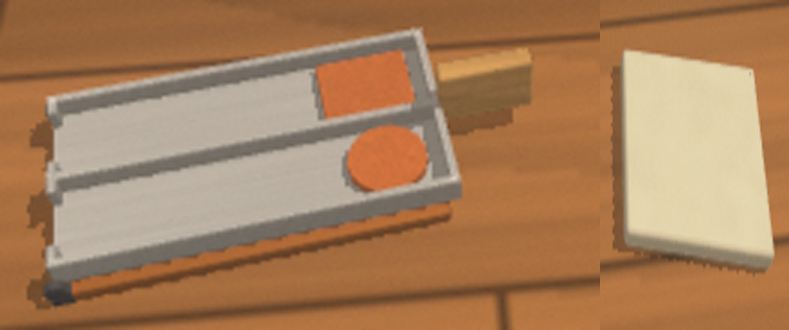

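Crop: the rectangular tile at (363,84) is in the robot-side lane (stand y = +29), the handle is at (485,80), and the cream bat on the right is square. The tray and bat sizes and heights match the task. Next I'll work out the approach moves.

```bash
cat >> h.py <<'E'
A=np.radians(98.7); O=np.array([534.0,-246.4,0])
def st(x,y,z): 
    return O+np.array([np.cos(A)*x-np.sin(A)*y,np.sin(A)*x+np.cos(A)*y,z])
def go(p,closing_deg,tilt=0):
    """delta (cm, deg) to bring TCP to p, tool down, closing line at world angle; nearest half turn"""
    o=robot.get_obs(); R=Ro.from_rotvec(o["tool_rot"]); best=None
    for k in (0,180):
        c=np.radians(closing_deg+k); y=np.array([np.cos(c),np.sin(c),0]); z=np.array([0,0,-1.]); x=np.cross(y,z)
        T=Ro.from_matrix(np.stack([x,y,z],1)); d=(R.inv()*T).as_rotvec(degrees=True)
        print("t",round(o["t"],2),"pos",o["eef_pos"].round(1),"d cm",(R.inv().apply(p-o["eef_pos"])/10).round(2),"rot",d.round(1),"q1,q6",o["q"][[0,5]].round(2))
E
python3 - <<'E'
from h import *
print(Ro.from_rotvec(robot.get_obs()["tool_rot"]).as_matrix().round(2))
p=st(265,0,160);print(p); go(p,8.7); p=st(33,29,160);print(p); go(p,98.7); go(np.array([551,260,160.]),98.7); go(np.array([551,260,160.]),78-90)
E
```

```text
[[ 0.91  0.42 -0.  ]
 [ 0.42 -0.91  0.  ]
 [ 0.   -0.   -1.  ]]
[493.91588263  15.55088    160.        ]
t 0.1 pos [ 221.  -475.8  230.8] d cm [ 45.44 -33.06   7.13] rot [ -0.1  -0.1 -73.8] q1,q6 [-1.28  1.43]
t 0.1 pos [ 221.  -475.8  230.8] d cm [ 45.44 -33.06   7.13] rot [-1.000e-01  1.000e-01  1.062e+02] q1,q6 [-1.28  1.43]
[ 500.34207021 -218.16626552  160.        ]
t 0.1 pos [ 221.  -475.8  230.8] d cm [ 36.18 -11.59   7.1 ] rot [ 0.000e+00 -1.000e-01 -1.638e+02] q1,q6 [-1.28  1.43]
t 0.1 pos [ 221.  -475.8  230.8] d cm [ 36.18 -11.59   7.1 ] rot [-0.1 -0.  16.2] q1,q6 [-1.28  1.43]
t 0.1 pos [ 221.  -475.8  230.8] d cm [ 60.92 -52.82   7.15] rot [ 0.000e+00 -1.000e-01 -1.638e+02] q1,q6 [-1.28  1.43]
t 0.1 pos [ 221.  -475.8  230.8] d cm [ 60.92 -52.82   7.15] rot [-0.1 -0.  16.2] q1,q6 [-1.28  1.43]
t 0.1 pos [ 221.  -475.8  230.8] d cm [ 60.92 -52.82   7.15] rot [ -0.1  -0.  -53.1] q1,q6 [-1.28  1.43]
t 0.1 pos [ 221.  -475.8  230.8] d cm [ 60.92 -52.82   7.15] rot [-0.000e+00  1.000e-01  1.269e+02] q1,q6 [-1.28  1.43]
```

>>> play_rows(motion=[[5.7, -4.1, 0.9, 0, 0, -9], [11.4, -8.2, 1.8, 0, 0, -18], [17, -12.4, 2.7, 0, 0, -28], [22.7, -16.5, 3.6, 0, 0, -37], [28.4, -20.6, 4.5, 0, 0, -46], [34.1, -24.8, 5.3, 0, 0, -55], [39.8, -28.9, 6.2, 0, 0, -65], [45.4, -33.1, 7.1, 0, 0, -73.8]], fingers=0.5)

```text
t: 0.9
eef_pos: [414.4, -127.3, 180.8]
tool_rot: [2.142, 2.298, 0.0]
ft_force: [0.6, -0.3, 0.2]
gripper_width: 42.9
grasp_force: 0.0
```

>>> play_rows(motion=[[0, 0, 0, 0, 0, 0]])

```text
t: 1.0
eef_pos: [415.1, -124.0, 180.2]
tool_rot: [-2.134, -2.303, -0.002]
ft_force: [-0.6, -1.0, -0.3]
gripper_width: 42.5
grasp_force: 0.0
```

```bash
python3 - <<'E'
from h import *
go(st(265,0,100),8.7); print(robot.get_obs()["gripper_width"])
E
```

```text
t 1.0 pos [ 415.1 -124.   180.2] d cm [13.3   8.92  8.05] rot [-0.  -0.1 -4.3] q1,q6 [-0.46  1.03]
t 1.0 pos [ 415.1 -124.   180.2] d cm [13.3   8.92  8.05] rot [ -0.2   0.  175.7] q1,q6 [-0.46  1.03]
42.51986809236681
```

>>> play_rows(motion=[[3.3, 2.2, 2, 0, 0, -2], [6.7, 4.5, 4, 0, 0, -3], [10, 6.7, 6, 0, 0, -4.3], [13.3, 8.9, 8, 0, 0, -4.3], [13.3, 8.9, 8, 0, 0, -4.3], [13.3, 8.9, 8, 0, 0, -4.3]])

```text
t: 1.6
eef_pos: [493.7, 9.4, 100.3]
tool_rot: [-2.06, -2.371, 0.002]
ft_force: [-0.5, -0.7, 0.5]
gripper_width: 42.5
grasp_force: 0.0
```

```bash
python3 - <<'E'
from h import *
go(st(265,0,26),8.7)
o=robot.get_obs();c=robot.camera("wrist");cv2.imwrite("pics/w1.png",c["img"][...,::-1]); print(c["T_tool_cam"].round(2),c["fx"],c["cx"],c["cy"])
E
```

```text
t 1.6 pos [493.7   9.4 100.3] d cm [0.6  0.12 7.43] rot [-0.1 -0.  -0.7] q1,q6 [-0.13  1.3 ]
t 1.6 pos [493.7   9.4 100.3] d cm [0.6  0.12 7.43] rot [ -0.    0.2 179.3] q1,q6 [-0.13  1.3 ]
[[  -0.     -0.96   -0.29   72.55]
 [   1.     -0.      0.      1.66]
 [  -0.     -0.29    0.96 -143.07]
 [   0.      0.      0.      1.  ]] 325.19226210127806 282.91020017253214 212.15846726365675
```

View pics/w1.png

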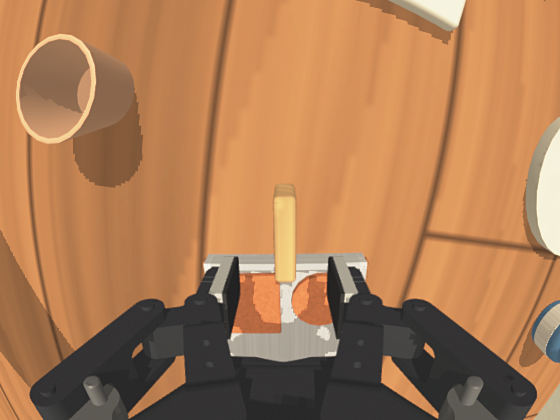

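The handle (285,235) lies centred between the fingertips (230 and 350), with the tray lanes behind it. I'll go down and grip.

>>> play_rows(motion=[[0.3, 0, 1.8, 0, 0, -0.7], [0.6, 0.1, 3.7, 0, 0, -0.7], [0.6, 0.1, 5.5, 0, 0, -0.7], [0.6, 0.1, 7.2, 0, 0, -0.7], [0.6, 0.1, 7.2, 0, 0, -0.7], [0.6, 0.1, 7.2, 0, 0, -0.7]])

```text
t: 2.25
eef_pos: [494.4, 14.2, 29.8]
tool_rot: [2.049, 2.381, 0.0]
ft_force: [-0.2, 0.0, -0.3]
gripper_width: 42.3
grasp_force: 0.0
```

>>> play_rows(motion=[[0, 0, 0, 0, 0, 0], [0, 0, 0, 0, 0, 0], [0, 0, 0, 0, 0, 0], [0, 0, 0, 0, 0, 0], [0, 0, 0, 0, 0, 0], [0, 0, 0, 0, 0, 0]], fingers=1, squeeze=25)

```text
t: 2.85
eef_pos: [494.0, 14.7, 30.0]
tool_rot: [2.047, 2.382, -0.002]
ft_force: [-4.4, -2.6, 8.2]
gripper_width: 13.5
grasp_force: 27.3
```

```bash
python3 - <<'E'
from h import *
o=robot.get_obs(); p=o["eef_pos"]; print(p,o["ft_force"],o["gripper_width"])
R=Ro.from_rotvec(o["tool_rot"]).as_matrix()
s=(p-O); X=np.array([np.cos(A),np.sin(A),0]); Y=np.array([-np.sin(A),np.cos(A),0]); print("stand",s@X,s@Y)
g=p+[0,0,19]; x0=(g-O)@X; z0=g[2]-12; r=np.hypot(x0,z0); a0=np.arctan2(z0,x0); print(r,a0)
print(R.T@X, R.T@[0,0,1])
for th in np.linspace(0,.72,13)[1:]:
    d=X*(r*np.cos(a0+th)-x0)+np.array([0,0,r*np.sin(a0+th)-12*0-z0]); print(round(th,2),(R.T@d/10).round(2))
E
```

```text
[493.98433427  14.66076318  30.00270416] [-4.43848035 -2.56164155  8.21839263] 13.529189054227567
stand 264.1097709089047 0.0669757825818581
266.68927838283304 0.13919745365389227
[ 9.99998901e-01 -8.87325212e-04 -1.18769445e-03] [-1.18810475e-03 -4.62016160e-04 -9.99999187e-01]
0.06 [-0.27 -0.   -1.58]
0.12 [-0.64 -0.   -3.13]
0.18 [-1.09 -0.   -4.67]
0.24 [-1.64 -0.   -6.17]
0.3 [-2.28 -0.   -7.64]
0.36 [-3.01 -0.   -9.06]
0.42 [ -3.82  -0.   -10.44]
0.48 [ -4.71  -0.   -11.77]
0.54 [ -5.68  -0.   -13.05]
0.6 [ -6.72  -0.   -14.26]
0.66 [ -7.83  -0.   -15.41]
0.72 [ -9.01   0.   -16.49]
```

>>> play_rows(motion=[[-0.13, 0, -0.8], [-0.27, 0, -1.58], [-0.45, 0, -2.36], [-0.64, 0, -3.13], [-0.86, 0, -3.9], [-1.09, 0, -4.67], [-1.36, 0, -5.42], [-1.64, 0, -6.17]])

```text
validation failed for argument at $.mo...
```

>>> play_rows(motion=[[-0.13, 0, -0.8, 0, 0, 0], [-0.27, 0, -1.58, 0, 0, 0], [-0.45, 0, -2.36, 0, 0, 0], [-0.64, 0, -3.13, 0, 0, 0], [-0.86, 0, -3.9, 0, 0, 0], [-1.09, 0, -4.67, 0, 0, 0], [-1.36, 0, -5.42, 0, 0, 0], [-1.64, 0, -6.17, 0, 0, 0]])

```text
t: 3.65
eef_pos: [496.4, -1.0, 91.2]
tool_rot: [-2.046, -2.382, 0.0]
ft_force: [-5.4, -0.3, -5.2]
gripper_width: 13.4
grasp_force: 25.1
```

Low forces. I'll continue along the arc.

>>> play_rows(motion=[[-0.31, 0, -0.75, 0, 0, 0], [-0.64, 0, -1.47, 0, 0, 0], [-1.0, 0, -2.19, 0, 0, 0], [-1.37, 0, -2.89, 0, 0, 0], [-1.77, 0, -3.59, 0, 0, 0], [-2.18, 0, -4.27, 0, 0, 0], [-2.62, 0, -4.94, 0, 0, 0], [-3.07, 0, -5.6, 0, 0, 0]])

```text
t: 4.45
eef_pos: [500.9, -31.4, 147.2]
tool_rot: [-2.046, -2.382, 0.0]
ft_force: [-5.4, 0.1, -2.8]
gripper_width: 13.5
grasp_force: 25.0
```

>>> play_rows(motion=[[-0.48, 0, -0.65, 0, 0, 0], [-0.97, 0, -1.28, 0, 0, 0], [-1.48, 0, -1.9, 0, 0, 0], [-2.01, 0, -2.49, 0, 0, 0], [-2.56, 0, -3.07, 0, 0, 0], [-3.12, 0, -3.64, 0, 0, 0], [-3.5, 0, -4.0, 0, 0, 0], [-3.5, 0, -4.0, 0, 0, 0]])

```text
t: 5.25
eef_pos: [506.3, -66.4, 187.5]
tool_rot: [-2.047, -2.382, 0.001]
ft_force: [-6.4, 1.4, -0.7]
gripper_width: 13.6
grasp_force: 25.9
```

```bash
python3 - <<'E'
from h import *
im=[]
for n in("scene","side"):
    c=robot.camera(n); im.append(c["img"])
    np.savez(f"{n}1.npz",**c)
a=cv2.resize(im[0][150:310,80:320],(480,320)); b=cv2.resize(im[1][90:250,200:340],(280,320))
cv2.imwrite("pics/lift.png",np.hstack([a,b])[...,::-1])
E
```

```text
(no output)
```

View pics/lift.png

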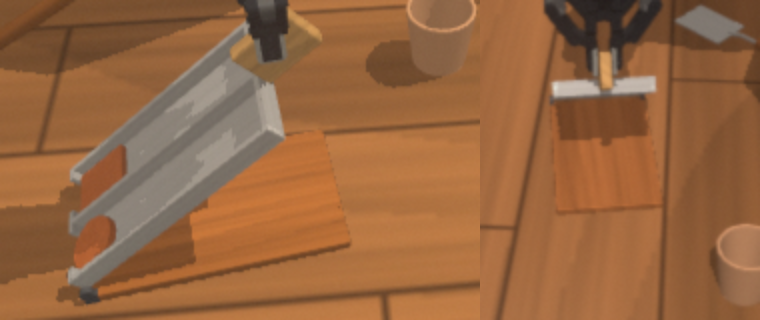

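Both tiles have slid to the notched end, the rectangular one at (103,180). I'll lower along the same arc.

>>> play_rows(motion=[[0.38, 0, 0.36, 0, 0, 0], [0.94, 0, 0.93, 0, 0, 0], [1.49, 0, 1.51, 0, 0, 0], [2.02, 0, 2.1, 0, 0, 0], [2.53, 0, 2.72, 0, 0, 0], [3.02, 0, 3.35, 0, 0, 0], [3.5, 0, 4.0, 0, 0, 0]])

```text
t: 6.05
eef_pos: [501.0, -31.5, 147.0]
tool_rot: [-2.047, -2.383, 0.002]
ft_force: [-5.9, -1.3, -1.2]
gripper_width: 13.8
grasp_force: 24.3
```

>>> play_rows(motion=[[0.45, 0, 0.66, 0, 0, 0], [0.89, 0, 1.33, 0, 0, 0], [1.3, 0, 2.01, 0, 0, 0], [1.7, 0, 2.71, 0, 0, 0], [2.07, 0, 3.41, 0, 0, 0], [2.43, 0, 4.13, 0, 0, 0], [2.76, 0, 4.85, 0, 0, 0], [3.07, 0, 5.6, 0, 0, 0]])

```text
t: 6.85
eef_pos: [496.4, -1.3, 90.8]
tool_rot: [-2.047, -2.383, 0.002]
ft_force: [-6.5, -0.9, -2.6]
gripper_width: 13.7
grasp_force: 24.3
```

>>> play_rows(motion=[[0.28, 0, 0.75, 0, 0, 0], [0.55, 0, 1.5, 0, 0, 0], [0.78, 0, 2.27, 0, 0, 0], [1.0, 0, 3.04, 0, 0, 0], [1.19, 0, 3.81, 0, 0, 0], [1.37, 0, 4.59, 0, 0, 0], [1.51, 0, 5.37, 0, 0, 0], [1.64, 0, 6.0, 0, 0, 0]])

```text
t: 7.65
eef_pos: [494.1, 14.5, 31.4]
tool_rot: [2.047, 2.382, -0.003]
ft_force: [-15.9, -4.5, 33.9]
gripper_width: 13.2
grasp_force: 31.6
```

>>> play_rows(motion=[[0, 0, 0.1, 0, 0, 0], [0, 0, 0.17, 0, 0, 0], [0, 0, 0.17, 0, 0, 0]])

```text
t: 7.95
eef_pos: [494.1, 14.6, 30.9]
tool_rot: [2.047, 2.382, -0.002]
ft_force: [-14.1, -1.3, 24.9]
gripper_width: 13.5
grasp_force: 31.0
```

>>> play_rows(motion=[[0, 0, -0.1, 0, 0, 0], [0, 0, -0.1, 0, 0, 0]])

```text
t: 8.15
eef_pos: [494.0, 14.5, 31.0]
tool_rot: [2.047, 2.382, -0.002]
ft_force: [-8.6, -2.9, 9.5]
gripper_width: 13.6
grasp_force: 28.8
```

>>> play_rows(motion=[[0, 0, 0, 0, 0, 0], [0, 0, 0, 0, 0, 0], [0, 0, 0, 0, 0, 0], [0, 0, 0, 0, 0, 0], [0, 0, -2, 0, 0, 0], [0, 0, -5, 0, 0, 0], [0, 0, -9, 0, 0, 0], [0, 0, -12, 0, 0, 0]], fingers=0.5)

```text
t: 8.95
eef_pos: [494.9, 15.2, 152.1]
tool_rot: [2.046, 2.382, 0.001]
ft_force: [0.5, -1.3, -0.5]
gripper_width: 42.9
grasp_force: 0.0
```

```bash
python3 - <<'E'
from h import *
go(st(33,29,110),98.7)
im=[]
for n in("scene","side"):
    c=robot.camera(n); np.savez(f"{n}2.npz",**c); W=cloud(c); hsv=cv2.cvtColor(c["img"],cv2.COLOR_RGB2HSV).astype(int)
    m=np.zeros(W.shape[:2],bool)
    u0,u1,v0,v1={"scene":(105,300,200,310),"side":(225,300,100,215)}[n]; m[v0:v1,u0:u1]=1
    X=np.array([np.cos(A),np.sin(A),0]); Y=np.array([-np.sin(A),np.cos(A),0])
    S=np.stack([(W-O)@X,(W-O)@Y,W[...,2]],-1)
    t=m&(hsv[...,1]>185)&(hsv[...,0]<10)&(abs(S[...,2]-22)<6)&(abs(S[...,1])<56)&(S[...,0]>2)&(S[...,0]<228)
    for nm,q in(("rect",t&(S[...,1]>4)),("round",t&(S[...,1]<-4))):
        Q=S[q]; print(n,nm,len(Q),np.percentile(Q,[1,50,99],axis=0).round(1).tolist() if len(Q) else "", np.argwhere(q).mean(0).round() if len(Q) else "")
    w=m&(hsv[...,1]<90)&(W[...,2]>24)&(W[...,2]<36); print("walls",cv2.minAreaRect(W[w][:,:2].astype(np.float32)))
    im.append(c["img"][v0:v1,u0:u1])
cv2.imwrite("pics/flat.png",cv2.resize(im[0],None,fx=3,fy=3)[...,::-1])
E
```

```text
t 8.95 pos [494.9  15.2 152.1] d cm [-23.15  -2.99   4.22] rot [  0.1   0.1 -90. ] q1,q6 [-0.12  1.3 ]
t 8.95 pos [494.9  15.2 152.1] d cm [-23.15  -2.99   4.22] rot [ 0.1 -0.1 90. ] q1,q6 [-0.12  1.3 ]
scene rect 0  
scene round 0  
walls ((516.8375244140625, -133.72621154785156), (123.76856231689453, 230.21702575683594), 8.615659713745117)
side rect 0  
side round 0  
walls ((516.2097778320312, -129.23703002929688), (120.72200012207031, 231.58424377441406), 8.59006404876709)
```

View pics/flat.png

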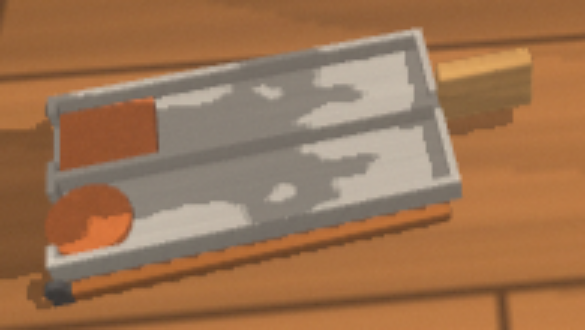

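The tray is flat and the rectangular tile sits in the notched corner at crop (108,133). I'll move above it with the gripper turned 90°.

>>> play_rows(motion=[[-3, -0.4, 0, 0, 0, -8.5], [-6, -0.8, 0, 0, 0, -17], [-9, -1.2, 0, 0, 0, -25.5], [-12, -1.6, 0, 0, 0, -34], [-15, -2, 0, 0, 0, -42.5], [-18, -2.4, 1, 0, 0, -51], [-21, -2.7, 2, 0, 0, -59.5], [-23.2, -3, 3, 0, 0, -68]], fingers=0.2)

```text
t: 9.85
eef_pos: [499.6, -220.4, 118.9]
tool_rot: [-0.356, -3.121, 0.0]
ft_force: [0.4, 0.8, 0.4]
gripper_width: 68.2
grasp_force: 0.0
```

>>> play_rows(motion=[[0, 0, 0, 0, 0, -8.5], [0, 0, 0, 0, 0, -17], [0, 0, 0, 0, 0, -22], [0, 0, 0, 0, 0, -22]])

```text
t: 10.25
eef_pos: [499.4, -218.6, 119.2]
tool_rot: [0.239, -3.132, -0.001]
ft_force: [-0.3, -0.4, 0.1]
gripper_width: 68.2
grasp_force: 0.0
```

```bash
python3 - <<'E'
from h import *
go(st(33,29,80),98.7); print(robot.get_obs()["q"].round(2))
E
```

```text
t 10.25 pos [ 499.4 -218.6  119.2] d cm [-0.1   0.02  3.92] rot [ 0. -0.  0.] q1,q6 [-0.55 -0.7 ]
t 10.25 pos [ 499.4 -218.6  119.2] d cm [-0.1   0.02  3.92] rot [ 1.0e-01  1.0e-01 -1.8e+02] q1,q6 [-0.55 -0.7 ]
[-0.55  0.42 -0.28  0.88  0.   -0.7 ]
```

>>> play_rows(motion=[[0, 0, 1.3, 0, 0, 0], [-0.1, 0, 2.6, 0, 0, 0], [-0.1, 0, 4.5, 0, 0, 0], [-0.1, 0, 6, 0, 0, 0], [-0.1, 0, 6, 0, 0, 0], [-0.1, 0, 6, 0, 0, 0]])

```text
t: 10.85
eef_pos: [500.5, -218.3, 59.7]
tool_rot: [0.236, -3.132, -0.001]
ft_force: [-0.2, -0.0, 0.1]
gripper_width: 68.2
grasp_force: 0.0
```

```bash
python3 - <<'E'
from h import *
go(st(33,29,22),98.7)
c=robot.camera("wrist");cv2.imwrite("pics/w2.png",c["img"][...,::-1])
# expected pixel of points in tool frame
T=np.linalg.inv(c["T_tool_cam"]); o=robot.get_obs(); R=Ro.from_rotvec(o["tool_rot"])
def px(w):
    p=T[:3,:3]@R.inv().apply(w-o["eef_pos"])+T[:3,3]; th=np.arctan2(np.hypot(p[0],p[1]),p[2]); d=p[:2]/np.hypot(p[0],p[1])
    return (np.array([c["cx"],c["cy"]])+c["fx"]*th*d).round()
for q in[(5,5,23),(5,53,23),(61,5,23),(61,53,23),(0,11,30),(0,47,30)]: print(q,px(st(*q)))
E
```

```text
t 10.85 pos [ 500.5 -218.3   59.7] d cm [0.01 0.01 3.77] rot [ 0.  -0.  -0.1] q1,q6 [-0.55 -0.7 ]
t 10.85 pos [ 500.5 -218.3   59.7] d cm [0.01 0.01 3.77] rot [-1.000e-01 -1.000e-01  1.799e+02] q1,q6 [-0.55 -0.7 ]
(5, 5, 23) [241. 275.]
(5, 53, 23) [237. 200.]
(61, 5, 23) [330. 274.]
(61, 53, 23) [334. 200.]
(0, 11, 30) [231. 271.]
(0, 47, 30) [227. 214.]
```

View pics/w2.png

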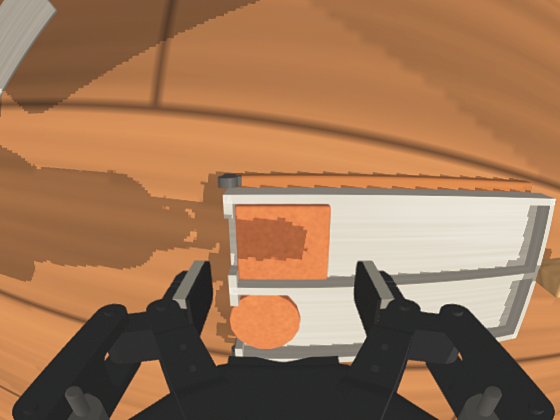

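The tile corners are at (236,205) and (328,278), about 2 mm off the predicted position in both axes and within calibration error. The finger mid-line is at u≈284. I'll apply the small correction and descend to just above contact.

>>> play_rows(motion=[[-0.1, -0.1, 1, 0, 0, 0], [-0.15, -0.15, 2, 0, 0, 0], [-0.15, -0.15, 2.8, 0, 0, 0], [-0.15, -0.15, 3.6, 0, 0, 0], [-0.15, -0.15, 3.9, 0, 0, 0], [-0.15, -0.15, 3.9, 0, 0, 0]])

```text
t: 11.5
eef_pos: [502.0, -219.5, 20.4]
tool_rot: [0.237, -3.132, -0.001]
ft_force: [0.8, -0.2, 1.2]
gripper_width: 68.3
grasp_force: 0.0
```

>>> play_rows(motion=[[0, 0, 0.1, 0, 0, 0], [0, 0, 0.2, 0, 0, 0], [0, 0, 0.3, 0, 0, 0], [0, 0, 0.4, 0, 0, 0], [0, 0, 0.4, 0, 0, 0]])

```text
t: 12.0
eef_pos: [502.4, -219.7, 17.0]
tool_rot: [0.237, -3.133, -0.0]
ft_force: [0.5, -0.8, -0.3]
gripper_width: 68.6
grasp_force: 0.0
```

>>> play_rows(motion=[[0, 0, 0.1, 0, 0, 0], [0, 0, 0.2, 0, 0, 0], [0, 0, 0.2, 0, 0, 0]])

```text
t: 12.3
eef_pos: [502.3, -219.7, 14.9]
tool_rot: [0.237, -3.132, -0.0]
ft_force: [-0.6, -0.8, 0.3]
gripper_width: 68.7
grasp_force: 0.0
```

>>> play_rows(motion=[[0, 0, 0.1, 0, 0, 0], [0, 0, 0.2, 0, 0, 0], [0, 0, 0.2, 0, 0, 0]])

```text
t: 12.6
eef_pos: [502.3, -219.7, 12.9]
tool_rot: [0.237, -3.132, -0.0]
ft_force: [0.0, 0.8, 0.1]
gripper_width: 68.3
grasp_force: 0.0
```

>>> play_rows(motion=[[0, 0, 0.1, 0, 0, 0], [0, 0, 0.2, 0, 0, 0], [0, 0, 0.2, 0, 0, 0]])

```text
t: 12.9
eef_pos: [502.3, -219.7, 10.9]
tool_rot: [0.237, -3.132, -0.0]
ft_force: [0.5, -0.5, -0.5]
gripper_width: 68.1
grasp_force: 0.0
```

>>> play_rows(motion=[[0, 0, 0.1, 0, 0, 0], [0, 0, 0.2, 0, 0, 0], [0, 0, 0.2, 0, 0, 0]])

```text
t: 13.2
eef_pos: [502.3, -219.7, 8.9]
tool_rot: [0.237, -3.132, -0.0]
ft_force: [-0.1, -0.1, -0.1]
gripper_width: 68.4
grasp_force: 0.0
```

>>> play_rows(motion=[[0, 0, 0.1, 0, 0, 0], [0, 0, 0.1, 0, 0, 0]])

```text
t: 13.4
eef_pos: [502.4, -219.8, 8.7]
tool_rot: [-0.238, 3.132, -0.0]
ft_force: [-2.7, 0.6, 10.1]
gripper_width: 68.4
grasp_force: 4.9
```

Floor contact is at TCP z 8.7, so the tips stand about 7.3 mm back at this opening. I'll raise to about z 12.4 and close gently.

>>> play_rows(motion=[[0, 0, -0.2, 0, 0, 0], [0, 0, -0.45, 0, 0, 0], [0, 0, -0.45, 0, 0, 0]])

```text
t: 13.7
eef_pos: [502.6, -219.9, 12.8]
tool_rot: [-0.237, 3.132, -0.0]
ft_force: [-0.4, -0.7, -0.1]
gripper_width: 68.3
grasp_force: 0.0
```

>>> play_rows(motion=[[0, 0, 0, 0, 0, 0], [0, 0, 0, 0, 0, 0], [0, 0, 0, 0, 0, 0], [0, 0, 0, 0, 0, 0]], fingers=0.4, squeeze=20)

```text
t: 14.1
eef_pos: [502.1, -218.3, 12.6]
tool_rot: [0.239, -3.133, -0.004]
ft_force: [0.5, 6.1, 6.0]
gripper_width: 55.1
grasp_force: 21.5
```

>>> play_rows(motion=[[0, 0, -0.2, 0, 0, 0], [0, 0, -0.5, 0, 0, 0], [0, 0, -1.2, 0, 0, 0], [0, 0, -2.2, 0, 0, 0], [0, 0, -3.5, 0, 0, 0], [0, 0, -5, 0, 0, 0], [0, 0, -6.5, 0, 0, 0], [0, 0, -8, 0, 0, 0]])

```text
t: 14.9
eef_pos: [502.9, -220.6, 94.4]
tool_rot: [-0.237, 3.131, -0.003]
ft_force: [0.3, 0.3, -1.3]
gripper_width: 55.3
grasp_force: 22.0
```

```bash
python3 - <<'E'
from h import *
o=robot.get_obs(); print(o["gripper_width"],o["grasp_force"])
c=robot.camera("wrist");cv2.imwrite("pics/w3.png",c["img"][...,::-1])
go(np.array([550.7,260,100.]),77.8)
E
```

```text
55.34019190853528 21.952528953552246
t 14.95 pos [ 504.1 -221.3   96.7] d cm [-11.84  46.88  -0.47] rot [-0.2  0.2 20.8] q1,q6 [-0.55 -0.7 ]
t 14.95 pos [ 504.1 -221.3   96.7] d cm [-11.84  46.88  -0.47] rot [  -0.3   -0.3 -159.2] q1,q6 [-0.55 -0.7 ]
```

View pics/w3.png

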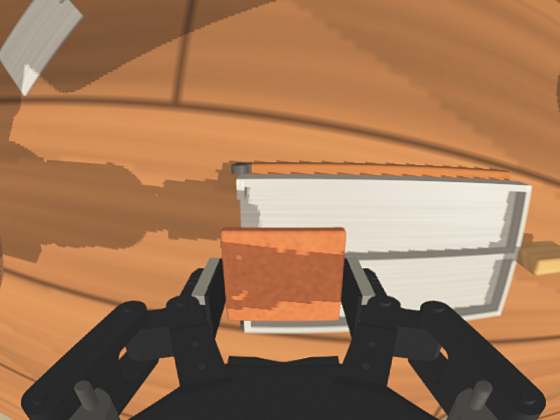

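The tile is held level between the pads at (284,275). I'll carry it to above the bat.

>>> play_rows(motion=[[-0.4, 1.5, -0.5, 0, 0, 1], [-1.2, 4.5, -1, 0, 0, 2.5], [-2.2, 8.5, -1.5, 0, 0, 4], [-3.2, 12.5, -1.5, 0, 0, 6], [-4.2, 16.5, -1.5, 0, 0, 8], [-5.2, 20.5, -1.5, 0, 0, 10], [-6.2, 24.5, -1.5, 0, 0, 12], [-7.2, 28.5, -1.5, 0, 0, 14]])

```text
t: 15.75
eef_pos: [531.3, 74.2, 108.3]
tool_rot: [0.149, 3.136, -0.001]
ft_force: [1.5, 0.3, -0.5]
gripper_width: 54.9
grasp_force: 22.0
```

>>> play_rows(motion=[[0, 2, 0, 0, 0, 1], [0, 4, 0, 0, 0, 2], [0, 4, 0, 0, 0, 3], [0, 4, 0, 0, 0, 3]])

```text
t: 16.15
eef_pos: [534.6, 112.5, 107.8]
tool_rot: [0.228, 3.133, -0.001]
ft_force: [-0.0, -0.2, -1.2]
gripper_width: 55.5
grasp_force: 22.0
```

```bash
python3 - <<'E'
from h import *
go(np.array([550.7,260,60.]),77.8);print(robot.get_obs()["gripper_width"])
E
```

```text
t 16.15 pos [534.6 112.5 107.8] d cm [ 0.55 14.83  4.78] rot [-0.   0.   3.9] q1,q6 [0.07 0.22]
t 16.15 pos [534.6 112.5 107.8] d cm [ 0.55 14.83  4.78] rot [-1.000e-01 -0.000e+00 -1.761e+02] q1,q6 [0.07 0.22]
55.537391199508065
```

>>> play_rows(motion=[[0, 2, 0, 0, 0, 1], [0.2, 5, 0, 0, 0, 2], [0.3, 8, 0, 0, 0, 3], [0.4, 11, 0, 0, 0, 3.9], [0.5, 13, 1.5, 0, 0, 3.9], [0.55, 14.8, 3, 0, 0, 3.9], [0.55, 14.8, 4.5, 0, 0, 3.9], [0.55, 14.8, 4.8, 0, 0, 3.9]])

```text
t: 16.95
eef_pos: [549.6, 258.7, 58.0]
tool_rot: [-0.335, -3.122, 0.002]
ft_force: [0.5, -0.8, -1.4]
gripper_width: 55.4
grasp_force: 22.0
```

>>> play_rows(motion=[[0, 0, 0, 0, 0, 0], [0, 0, 0, 0, 0, 0]])

```text
t: 17.15
eef_pos: [551.0, 259.1, 60.4]
tool_rot: [0.336, 3.123, 0.0]
ft_force: [-0.2, -0.4, 0.1]
gripper_width: 55.1
grasp_force: 22.0
```

```bash
python3 - <<'E'
from h import *
go(np.array([550.7,260,16.]),77.8)
o=robot.get_obs(); c=robot.camera("wrist");cv2.imwrite("pics/w4.png",c["img"][...,::-1])
hsv=cv2.cvtColor(c["img"],cv2.COLOR_RGB2HSV); T=c["T_tool_cam"]; R=Ro.from_rotvec(o["tool_rot"])
def meas(m,h):
    k,l,s,ce=cv2.connectedComponentsWithStats(m.astype(np.uint8)); i=1+np.argmax(s[1:,4]); v,u=np.nonzero(l==i)
    d=np.stack([u-c["cx"],v-c["cy"]],1); r=np.hypot(*d.T); th=r/c["fx"]; ray=np.stack([d[:,0]/r*np.sin(th),d[:,1]/r*np.sin(th),np.cos(th)],1)
    D=R.apply(ray@T[:3,:3].T); o0=o["eef_pos"]+R.apply(T[:3,3]); W=o0+D*((h-o0[2])/D[:,2])[:,None]
    return len(u),cv2.minAreaRect(W[:,:2].astype(np.float32)),(u.min(),u.max(),v.min(),v.max())
H,S,V=[hsv[...,i].astype(int) for i in range(3)]
b=np.zeros(H.shape,bool); b[120:360,180:390]=1
print("tile",meas((S>160)&(H<12)&(V>110)&b,o["eef_pos"][2]+3.4+7))
print("bat",meas((S<110)&(H>15)&(H<35)&(V>90),18))
E
```

```text
t 17.15 pos [551.  259.1  60.4] d cm [0.05 0.08 4.44] rot [ 0.   0.  -0.1] q1,q6 [0.32 0.53]
t 17.15 pos [551.  259.1  60.4] d cm [0.05 0.08 4.44] rot [ 1.000e-01 -0.000e+00  1.799e+02] q1,q6 [0.32 0.53]
tile (10703, ((550.79541015625, 258.60137939453125), (55.50251388549805, 48.2994270324707), 77.6574935913086), (np.int64(221), np.int64(344), np.int64(228), np.int64(319)))
bat (28509, ((542.015625, 260.8397521972656), (137.71981811523438, 119.73615264892578), 77.6558609008789), (np.int64(167), np.int64(400), np.int64(121), np.int64(304)))
```

View pics/w4.png

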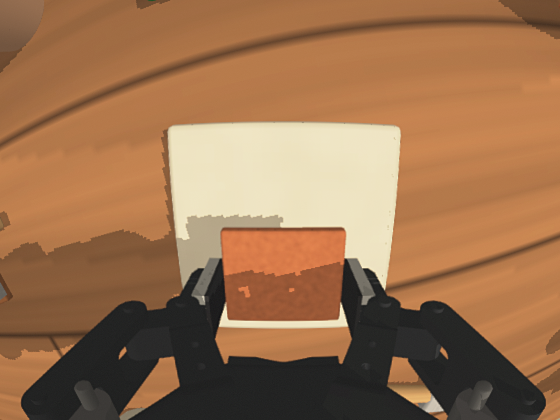

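Over the bat, the tile (221–344, 228–319) is level, aligned and centred to within about 2 mm. I'll lower it gently.

>>> play_rows(motion=[[0, 0.1, 1, 0, 0, 0], [0, 0.1, 2, 0, 0, 0], [0, 0.1, 3, 0, 0, 0], [0, 0.1, 3.8, 0, 0, 0], [0, 0.1, 4.2, 0, 0, 0], [0, 0.1, 4.3, 0, 0, 0], [0, 0.1, 4.3, 0, 0, 0]])

```text
t: 17.9
eef_pos: [550.6, 260.9, 16.5]
tool_rot: [-0.335, -3.124, 0.0]
ft_force: [0.1, 0.2, -0.2]
gripper_width: 55.6
grasp_force: 22.0
```

>>> play_rows(motion=[[0, 0, 0.05, 0, 0, 0], [0, 0, 0.1, 0, 0, 0], [0, 0, 0.1, 0, 0, 0]])

```text
t: 18.2
eef_pos: [550.7, 260.9, 15.7]
tool_rot: [0.335, 3.123, 0.0]
ft_force: [-0.3, 0.5, -0.6]
gripper_width: 55.2
grasp_force: 22.0
```

>>> play_rows(motion=[[0, 0, 0.05, 0, 0, 0], [0, 0, 0.1, 0, 0, 0], [0, 0, 0.1, 0, 0, 0]])

```text
t: 18.5
eef_pos: [550.6, 260.9, 14.7]
tool_rot: [0.335, 3.124, 0.0]
ft_force: [0.4, -0.0, 1.6]
gripper_width: 55.0
grasp_force: 22.1
```

Touching (1.6 N). I'll release and retreat.

>>> play_rows(motion=[[0, 0, 0, 0, 0, 0], [0, 0, 0, 0, 0, 0], [0, 0, 0, 0, 0, 0], [0, 0, 0, 0, 0, 0]], fingers=0.18)

```text
t: 18.9
eef_pos: [550.5, 260.9, 14.5]
tool_rot: [-0.335, -3.124, 0.0]
ft_force: [-0.4, 0.1, -0.7]
gripper_width: 70.2
grasp_force: 0.0
```

>>> play_rows(motion=[[0, 0, -0.3, 0, 0, 0], [0, 0, -1, 0, 0, 0], [0, 0, -2.5, 0, 0, 0], [0, 0, -5, 0, 0, 0], [0, 0, -8, 0, 0, 0], [0, 0, -12, 0, 0, 0], [0, 0, -15, 0, 0, 0], [0, 0, -15, 0, 0, 0]])

```text
t: 19.7
eef_pos: [553.2, 261.8, 169.9]
tool_rot: [0.334, 3.116, 0.005]
ft_force: [0.4, 0.7, -0.0]
gripper_width: 69.9
grasp_force: 0.0
```

>>> play_rows(motion=[[-2, 0, 0, 0, 0, 0], [-5, 0, -1, 0, 0, 0], [-9, 0, -1, 0, 0, 0], [-12, 0, -1, 0, 0, 0], [-12, 0, -1, 0, 0, 0], [-12, 0, -1, 0, 0, 0]])

```text
t: 20.3
eef_pos: [667.6, 235.1, 173.6]
tool_rot: [-0.336, -3.122, 0.001]
ft_force: [0.3, 0.4, -0.0]
gripper_width: 69.9
grasp_force: 0.0
```

```bash
python3 - <<'E'
from h import *
im=[]
for n in("scene","side"):
    c=robot.camera(n); W=cloud(c); hsv=cv2.cvtColor(c["img"],cv2.COLOR_RGB2HSV).astype(int)
    m=(np.hypot(W[...,0]-551,W[...,1]-260)<60)&(hsv[...,1]>150)&(W[...,2]>14)&(W[...,2]<40)
    if m.sum()>20: print(n,m.sum(),cv2.minAreaRect(W[m][:,:2].astype(np.float32)),np.percentile(W[m][:,2],[5,50,95]).round(1))
    im.append(c["img"])
cv2.imwrite("pics/end.png",cv2.resize(np.hstack([im[0][190:310,100:460],im[1][120:340,170:300][:,:]][:1]),None,fx=2,fy=2)[...,::-1])
o=robot.get_obs();print(o["t"],o["eef_pos"],o["qvel"].round(3))
E
```

```text
scene 518 ((551.4535522460938, 259.3493347167969), (54.88398742675781, 47.93207550048828), 78.2335205078125) [22.4 24.9 26.5]
side 485 ((549.5626220703125, 263.9036865234375), (55.49987030029297, 46.43528747558594), 77.92830657958984) [21.2 23.8 26.1]
20.4 [666.84645522 235.67403365 174.3422022 ] [ 0.005 -0.014 -0.005  0.     0.    -0.001]
```

View pics/end.png

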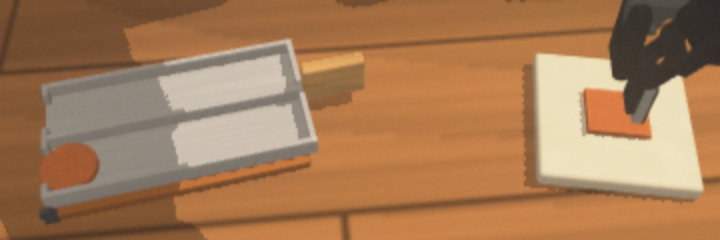

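The tile lies flat in the middle of the bat at (617,113), with its top at z≈25. The tray is flat and the arm is clear.

```bash
python3 -c "
from workcell import robot
print(robot.sign_off())"
```

```text
the job is handed in; nothing more can be done
None
```

The job is done and handed in at about 20 s: the tray was tipped until the tile slid to the notched end and lowered back flat, and the rectangular tile now lies flat within about 2 mm of the centre of the square plaster bat.

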